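# Fetch the slide basket from the leaning drying tank with the hook rod

### The job

Take the hook rod from its stand, reach down into the leaning drying tank with it, hook the slide basket by its wire bail and draw it out of the tank. Set the basket down gently and upright, wholly on the floor of the blue drip tray and free of the hook, then hang the rod back in its stand. Touch the basket only with the rod, never with the gripper, do not tip it over, and leave the bottle, the slide box and the tape roll where they are.

Things in the scene. Friction and masses are not known exactly. Their poses are not given: they have to be found in the camera images.
- tank: Fixed stand of the drying tank: grey base plate 200 x 130 x 10 mm with two cheek plates, upright (z up). Origin: centre of the base's underside, on the bench. It carries the clear well, which leans 33 degrees from vertical towards the stand's -x (roughly towards the robot). Position and yaw vary.
- well: Clear acrylic well fixed in the tank stand: square inside, 84 x 84 mm, 160 mm deep, walls 4 mm. Origin: centre of the inner floor. z = the leaning axis, out through the mouth; x points away from the robot and upward, so the -x wall is the lower one; y is level. On each y wall a ledge juts 9 mm in, top at z = 40 mm: the basket's ears hang on them.
- mouth (a point): Centre of the well's open mouth, which has a blue rim, outside 96 x 96 mm; 160 mm out from the well's floor along its axis.
- basket: Loose orange slide basket, 0.14 to 0.28 kg: open box 44 (x) x 56 (y) x 42 (z) mm; slides in it reach z = 45; ears on the y sides at z 34 to 40, out to y = +-39. Origin: centre of underside. Starts hung on the ledges, axes parallel to the well's, -x side on the well's lower wall, underside about 6 mm off its floor. Lifts out along the well's axis, then swings plumb.
- bail_top (a point): Middle of the wire at the peak of the basket's steel bail, at basket (0, 0, 82) mm. The wire is 6 mm thick and lies in the basket's y-z plane: uprights at y = +-26 mm up to z = 60, then straight slopes to this peak. About 34 mm are free from the wire down to the slides' tops. At the start it is about 72 mm below the mouth, 20 mm to the well's -x.
- stand: Fixed stand of the hook rod: base 100 x 100 x 12 mm, post at the +x side, and a level fork plate 76 x 62 x 10 mm, top at z = 150 mm, with a slot 14 mm wide. Origin: on the bench, under the rod's place in the slot; from there the slot runs 35 mm to -x, where it is open, and 10 mm to +x. Lift the rod a few mm and draw it to -x. Position, yaw vary; may swap sides with the tray.
- rod: Loose hook rod, 190 mm long, 0.09 kg, hanging upright in the stand, axes parallel to the stand's. Origin: on the stem's axis at the underside of its black flange (30 x 30 x 6 mm), which rests on the fork; z up. Red grip 20 x 20 mm (faces square to x and y) from z = 6 to 66 mm. Steel stem 7 mm thick below. It may shift a little in the gripper.
- hook_seat (a point): Where a wire lying in the rod's hook has its middle, at rod (-13, 0, -113) mm. The 7 mm bar's centre line runs from the stem at rod (x, z) = (0, -113) through (-8, -120) and (-18, -120) up to the tip at (-26, -107) mm: the hook points to the rod's -x and opens upward.
- tray: Fixed blue drip tray, 160 (x) x 150 (y) mm, 18 mm high, walls and floor 5 mm thick. Origin: centre of its underside, so its floor is at z = 5 mm. Position and yaw vary; it may swap sides with the rod's stand.
- bottle: Bystander: amber glass bottle, 64 mm across, 130 mm high, loose. Origin: centre of its underside.
- slidebox: Bystander: white slide box, 85 x 110 x 35 mm, loose. Origin: centre of its underside.
- tape: Bystander: cardboard tape roll, 90 mm across, 24 mm high, lying flat, loose. Origin: centre of its underside.
There are look-alikes about, which are no part of the job. Leave any pink or red look-alike of the basket alone.

How it is judged:
On the way, in this order (a step that is already met when the one before it is completed fails the run):
1. the basket hangs on the hook rod, drawn right out of the well (z of basket in the frame of well above 0.16 m and contact force between rod and basket above 0.5 N and contact force between basket and tank below 0.05 N), for 0.2 s.
2. the basket stands upright on the tray's floor, free of the rod (x of basket in the frame of tray between -0.055 and 0.055 m and y of basket in the frame of tray between -0.05 and 0.05 m and z of basket in the frame of tray between 0 and 0.012 m and angle between basket's own z axis and vertical below 0.1 rad and linear speed of basket below 0.02 m/s and contact force between rod and basket below 0.05 N), for 0.3 s.
At the end, for the whole second after the job is handed in: Basket at rest on the tray floor, upright within 0.1 rad, centre within 55 mm (x) and 50 mm (y) of the tray's, underside at most 12 mm above the tray's; rod hung in its stand, origin within 25 mm of the stand's axis, flange within 6 mm of the fork's top, upright within 0.12 rad, clear of the basket (all of step 2 and horizontal distance between rod and stand below 0.025 m and z of rod in the frame of stand between 0.144 and 0.156 m and angle between rod's own z axis and vertical below 0.12 rad and linear speed of rod below 0.02 m/s); the robot touches nothing.
It fails at once if the gripper touched the basket (contact force between the fingers and basket above 0.5 N).
It fails at once if the basket was tipped over (angle between basket's own z axis and vertical above 1.1 rad).
It fails at once if the basket was dropped or banged down on the tray (contact force between basket and tray above 25 N).
It fails at once if the bottle, slide box or tape roll was disturbed (distance of any of bottle, slidebox, tape from where it was at the start of the episode above 0.03 m).
It also fails if it takes over 72 s, if anything falls off the work surface, if the arm or the gripper's body presses on something with over 40 N, if the wrist force passes 120 N, or if a joint passes its speed limit or range.

### The arm

A 7-joint arm with a two-finger parallel gripper is mounted at the origin on the work surface. World frame = base frame: x ahead of the robot, y to its left, z up, the work surface at z = 0. Lengths are in m, angles in rad, forces in N, time in s.
With the tool pointing down it reaches from about 0.425 to 0.925 m from the base axis. Payload 6.8 kg.
Tool frame: the origin (TCP) lies on the front face of the gripper's body, between the roots of the fingers; the fingertips stand 73 mm ahead of it and the grasp point (between the pads) lies 54 mm ahead of it (env.nose_length is the distance from the TCP to the fingertips, in m); z points along the fingers, y is the line along which they close (so a half turn about z gives the same grasp; the last joint's range is limited). The gripper opens to 85 mm and grips with 20 to 120 N. Pads are 22 mm wide; open, the fingers measure 114 mm over their backs; the gripper's body (76 mm by 85 mm) begins 54 mm behind the grasp point. The pads swing forward as they close: fully open they stand 13 mm farther back than shut.
Start: joints at [1.047, 0.477, 0.022, 1.555, -0.011, 1.109, -0.083], TCP at [0.273, -0.617, 0.304] pointing down, gripper open.
Joint ranges: [-2.96, 2.96], [-0.34, 2.1], [-1.41, 1.46], [0.24, 2.44], [-1.37, 4.51], [0.17, 1.92], [-2.96, 2.96]. Speed limits (rad/s): [2.39, 2.39, 3.14, 3.14, 3.14, 3.14, 3.14].

### API

Orientations are given as a unit quaternion [w, x, y, z].
In Python, from cell import env, kin, camera, calibration, job gives the robot as it stands. The module is installed in compiled form; this text tells all that it offers. Calls block until the motion is done:
- env.reach(position, orientation): joint-space move of the TCP to a pose.
- env.movel(position, velocity=0.15, rot=None, stop_force=None): straight line of the TCP; rot=None keeps the orientation; velocity is the mean speed in m/s. With stop_force (N) it stops when the force on the tool has changed by that much, and returns True; else False.
- env.goto_joints(angles): joint-space move.
- env.grip(opening, f_grip=None): finger opening in m; f_grip is the grip in N (None keeps the last); returns when the fingers have stopped.
- env.dwell(seconds).
- kin.inverse_kinematics(position, orientation): joint angles nearest the present ones, or None.
- env.get_state(): the state.
- camera(name): name is "scene" or "top" or "wrist"; returns (picture, depth): 480x640x3 uint8, blue, green, red; 480x640 float32, m along the optical axis (not along the pixel's ray), 0 where there is no reading.
- calibration(name): a dict with "fx", "fy", "cx", "cy" (pixels), "rvec" (rotation vector, rad) and "tvec" (3), from world to camera coordinates, as OpenCV has them. Camera axes: x right, y down, z forward; pixel columns grow to the right and rows downward; lengths in m; the calibration is good to about 2 mm. The wrist camera is an equidistant fisheye: a pixel r from the principal point sees the ray r / f radians off the axis. A picture is of the moment at which its call begins: read the wrist's pose just before it. calibration takes no time and is no camera call; for the wrist camera it gives the pose at the moment of the call.
A pose or a line that the arm cannot do raises env.PlanningError and nothing moves.
- job.job_done(): hands the job in; it is judged then, once.
The state is a dict: "time": time; "qpos": joint angles; "joint_velocities": joint speeds; "joint_torque": joint torques, N m; "tcp_pos": TCP position; "orientation": TCP orientation; "force": force on the tool from outside, world axes, zero at the start; "torque": the same for the moment, N m; "opening": finger opening in m; "gripper_force": force on a finger pad.
Only numpy, scipy, OpenCV 4.12 (cv2) and the standard library are available. Lean on these libraries where they do the work, as an engineer would, in place of code of your own. Each camera call takes 0.05 s, during which the arm holds its last target. There are 200 camera calls.

## Working session

There is one attempt and no reset: what is moved stays moved. The work goes in short steps, each a Python script; the robot and the scene stay as the last script left them, time stands still between calls to the robot, and variables do not carry over. Pictures are saved under pics/ and viewed, at most 10 in all, crops included, and the job is handed in when it is done.

```bash
mkdir -p pics; ls; cat > h.py <<'E'
import numpy as np, cv2
from cell import env, kin, camera, calibration, job
def snap(name):
    c=calibration(name); im,d=camera(name)
    return im,d,c
def R(c): return cv2.Rodrigues(np.array(c["rvec"],float))[0]
def ray(c,u,v,fish=False):
    x=(u-c["cx"])/c["fx"]; y=(v-c["cy"])/c["fy"]
    if fish:
        r=np.hypot(x,y); s=np.tan(r)/r if r>1e-9 else 1; x*=s;y*=s
    return np.array([x,y,1.])
def pt(c,u,v,z,fish=False):   # z: depth
    return R(c).T@(ray(c,u,v,fish)*z-np.array(c["tvec"]).ravel())
def ptz(c,u,v,h,fish=False):  # intersect plane world z=h
    o=-R(c).T@np.array(c["tvec"]).ravel(); d=R(c).T@ray(c,u,v,fish)
    return o+d*(h-o[2])/d[2]
E
python3 - <<'E'
from h import *
for n in("scene","top"):
    im,d,c=snap(n); cv2.imwrite(f"pics/{n}0.png",im); np.savez(f"{n}0.npz",d=d,im=im,**{k:np.array(v) for k,v in c.items()})
    print(n,c, (d>0).mean())
print(env.get_state()["time"])
E
```

```text
pics
scene {'fx': 465.4884287754724, 'fy': 465.4884287754724, 'cx': 320.54675576332846, 'cy': 244.40268716827944, 'rvec': array([ 1.61461513,  1.69876118, -0.84140626]), 'tvec': array([ 0.01706764, -0.28200236,  1.57751632])} 0.995966796875
top {'fx': 491.8275250738701, 'fy': 491.8275250738701, 'cx': 325.46433893583327, 'cy': 244.24121747644358, 'rvec': array([ 2.21046131, -2.14709364,  0.13550665]), 'tvec': array([-0.03288267,  0.65719547,  0.96465085])} 0.9959830729166667
0.1
```

View pics/scene0.png

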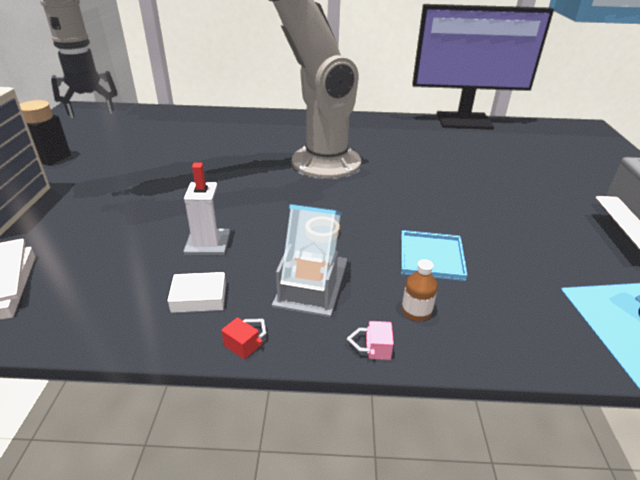

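View pics/top0.png

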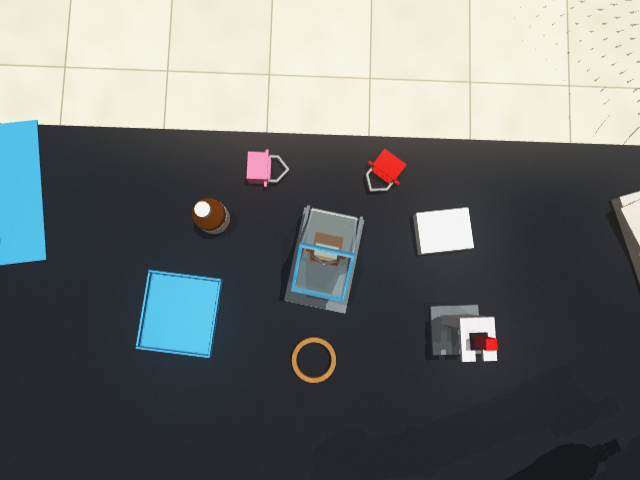

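The scene view shows the stand with the red rod at (199,178), the tank at (312,255) with the orange basket at (309,268), the tray at (433,255), the bottle at (420,293) and the slide box at (198,291). The top view shows the tray at (179,314), the tank at (325,258), the rod at (490,344) and the tape at (314,360).

Basket candidates in the top view: orange in the well (326,248), pink lying (260,167), red lying (387,167). I choose the orange one in the well. Blue candidates: tray (179,314) or mat (20,190). I choose the walled tray. Next, close crops.

```bash
python3 - <<'E'
import cv2,numpy as np
t=cv2.imread("pics/top0.png");s=cv2.imread("pics/scene0.png")
def crop(im,u,v,w,h,k):
    c=cv2.resize(im[v:v+h,u:u+w],None,fx=k,fy=k,interpolation=cv2.INTER_CUBIC)
    for x in range((-u)%10,w,10): c[:6,x*k]=(0,255,255) if (u+x)%50 else (0,0,255); 
    for y in range((-v)%10,h,10): c[y*k,:6]=(0,255,255) if (v+y)%50 else (0,0,255)
    return c
a=crop(t,280,200,100,120,5); b=crop(t,420,300,90,70,3); 
o=np.zeros((600,800,3),np.uint8); o[:600,:500]=a; o[:210,500:770]=b
o[220:560,500:740]=crop(s,270,200,80,113,3)[:340] if 0 else cv2.copyMakeBorder(crop(s,270,200,80,113,3),0,1,0,0,0)
cv2.imwrite("pics/c1.png",o)
o=np.zeros((600,800,3),np.uint8); o[:400,:400]=crop(t,130,264,100,100,4); o[:600,400:760]=crop(s,180,160,60,100,6)
cv2.imwrite("pics/c2.png",o)
E
```

```text
(no output)
```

View pics/c1.png

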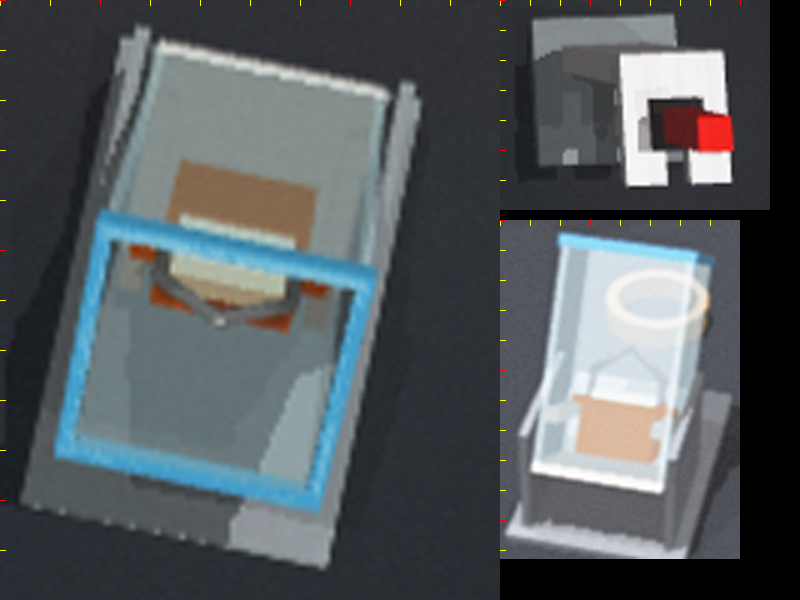

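View pics/c2.png

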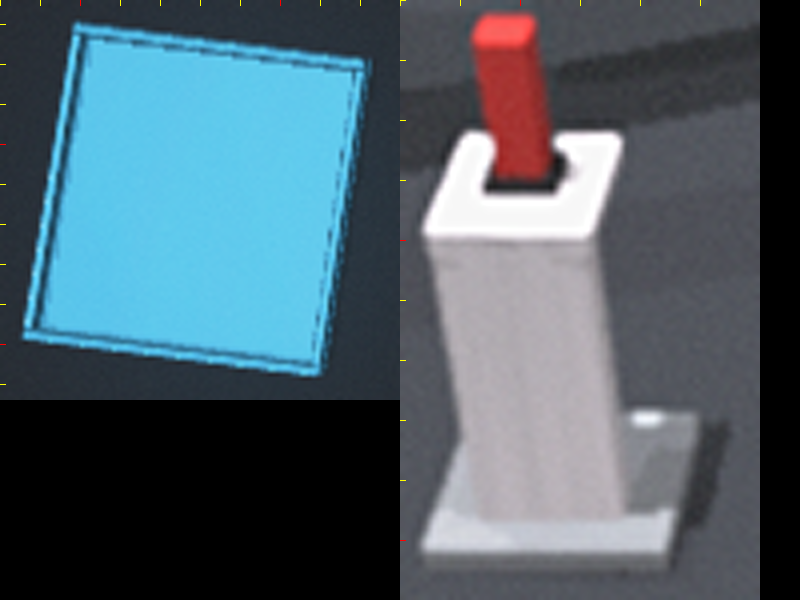

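The crops confirm the choice. In the top view the bail peak is at (324.4,264) and the rim's outer corners are (300,242), (355.6,254), (344,302), (291,291.6). The grip top centre is (491.7,344.3), and the fork slot opens downwards (to -x). In the scene view the bail peak is at (313.3,242.3) and the grip top at (197.5,165).

```bash
cat >> h.py <<'E'
def saved(n):
    z=np.load(n+"0.npz"); return {k:z[k] for k in z.files}
def cen(c): return -R(c).T@np.array(c["tvec"]).ravel()
def tri(obs):  # list of (c,u,v,fish): least-squares ray intersection, residual mm
    A=np.zeros((3,3));b=np.zeros(3);L=[]
    for c,u,v,f in obs:
        d=R(c).T@ray(c,u,v,f); d/=np.linalg.norm(d); P=np.eye(3)-np.outer(d,d); A+=P;b+=P@cen(c);L.append((P,cen(c)))
    p=np.linalg.solve(A,b); return p,[round(1e3*np.linalg.norm(P@(p-o)),1) for P,o in L]
E
python3 - <<'E'
from h import *
np.set_printoptions(precision=4,suppress=True)
T=saved("top");S=saved("scene")
ca=lambda x,y:(280+x/5,200+y/5); cb=lambda x,y:(420+(x-500)/3,300+y/3); cs=lambda x,y:(270+(x-500)/3,200+(y-220)/3)
ct=lambda x,y:(130+x/4,264+y/4); cr=lambda x,y:(180+(x-400)/6,160+y/6)
def two(n,a,b): print(n,*tri([(T,*a,False),(S,*b,False)]))
two("grip",cb(715,133),cr(505,30))
two("bail",ca(222,320),cs(630,347))
two("rim+x+y?",ca(100,210),cs(700,257)); two("rim+x-y",ca(378,270),cs(560,235))
two("fork +x-y",cb(722,52),cr(424,236)); two("fork +x+y",cb(620,55),cr(597,240))
# fork -x corners
two("fork -x-y",cb(732,184),cr(470,132)); two("fork -x+y",cb(627,186),cr(622,134))
print("tray, z=.018:")
tc=[ptz(T,*ct(*p),.018) for p in((77,24),(368,62),(320,375),(24,338))]
for p in tc: print(p)
print("mean",np.mean(tc,0))
ts=[ptz(S,u,v,.018) for u,v in((401,233),(462,234),(467,276),(402,273))]; print("scene",np.mean(ts,0))
# depths
m=cv2.inRange(cv2.cvtColor(T["im"],cv2.COLOR_BGR2HSV),(95,120,80),(110,255,255))
m[:, :285]=0; m[:,365:]=0
v,u=np.nonzero(m); P=np.array([pt(T,a,b,T["d"][b,a]) for a,b in zip(u,v)])
print("rim",len(P),P.mean(0),P[:,2].min(),P[:,2].max())
c0=P.mean(0);w=np.linalg.svd(P-np.median(P,0))[2];print(w)
for h,n in((.15,"fork"),):
  q=[ptz(T,*cb(*p),h) for p in((722,52),(620,55),(627,186),(732,184))]; print(np.array(q),np.mean(q,0))
  q=[ptz(T,*cb(*p),h) for p in((668,184),(690,184))]; print("slot",np.array(q))
q=[ptz(T,*cb(*p),.012) for p in((531,18),(674,15),(537,164))]; print("base",np.array(q))
q=[ptz(T,*ca(*p),.01) for p in((22,503),(327,568))]; print("tankbase -x",np.array(q))
E
```

```text
grip [ 0.4824 -0.2858  0.2146] [np.float64(1.4), np.float64(1.4)]
bail [ 0.6133 -0.0108  0.1035] [np.float64(0.6), np.float64(0.6)]
rim+x+y? [0.643 0.035 0.202] [np.float64(2.3), np.float64(2.3)]
rim+x-y [ 0.6253 -0.06    0.2043] [np.float64(1.4), np.float64(1.4)]
fork +x-y [ 0.524  -0.3153  0.1466] [np.float64(0.9), np.float64(0.9)]
fork +x+y [ 0.5203 -0.2518  0.1461] [np.float64(3.4), np.float64(3.4)]
fork -x-y [ 0.4473 -0.3183  0.1503] [np.float64(1.9), np.float64(1.9)]
fork -x+y [ 0.4447 -0.2565  0.1504] [np.float64(1.6), np.float64(1.6)]
tray, z=.018:
[0.596 0.343 0.018]
[0.5809 0.1947 0.018 ]
[0.4239 0.211  0.018 ]
[0.4383 0.3592 0.018 ]
mean [0.5098 0.277  0.018 ]
scene [0.5191 0.2795 0.018 ]
rim 722 [ 0.5946 -0.0061  0.1863] 0.006733460604380484 1.0271317610343125
[[-0.0636  0.0143 -0.9979]
 [-0.1657 -0.9862 -0.0036]
 [-0.9841  0.1651  0.0651]]
[[ 0.5242 -0.315   0.15  ]
 [ 0.5208 -0.2541  0.15  ]
 [ 0.4448 -0.2583  0.15  ]
 [ 0.4475 -0.3204  0.15  ]] [ 0.4843 -0.287   0.15  ]
slot [[ 0.4465 -0.2825  0.15  ]
 [ 0.4468 -0.2955  0.15  ]]
base [[ 0.5389 -0.2337  0.012 ]
 [ 0.5436 -0.3325  0.012 ]
 [ 0.4405 -0.2384  0.012 ]]
tankbase -x [[ 0.5416  0.0667  0.01  ]
 [ 0.5186 -0.0591  0.01  ]]
```

```bash
cat >> h.py <<'E'
from scipy.spatial.transform import Rotation as Ro
ROD=np.array([.482,-.2865,.150]); YS=.052; YT=-.178; YB=-.102
MOUTH=np.array([.594,-.0054,.177]); BAIL=np.array([.6145,-.0102,.1045]); TRAY=np.array([.510,.277,0])
WELL=(Ro.from_euler("z",YT)*Ro.from_euler("y",-33,degrees=True)).as_matrix(); WX,WZ=WELL[:,0],WELL[:,2]
G=.092; SEAT=np.array([-.013,0,-.113]); SGN=1
def tool(yaw,tilt,seat=None,org=None,sgn=None):
    """TCP pose for a rod with yaw, lean (deg, towards its -x) and hook-seat or origin position"""
    M=(Ro.from_euler("z",yaw)*Ro.from_euler("y",-tilt,degrees=True)).as_matrix()
    if org is None: org=np.asarray(seat)-M@SEAT
    y=M[:,0]*(sgn or SGN); z=-M[:,2]
    q=Ro.from_matrix(np.c_[np.cross(y,z),y,z]).as_quat()[[3,0,1,2]]
    return np.asarray(org)+M@[0,0,G],q
def line(p,v=.1,**k): return env.movel(p[0],velocity=v,rot=p[1],**k)
E
python3 - <<'E'
from h import *
np.set_printoptions(precision=3,suppress=True)
for s in(1,-1):
  for n,a in(("pre",(YS,0,None,ROD+[0,0,.1])),("grasp",(YS,0,None,ROD)),("up",(YS,0,None,ROD+[-.06,0,.25])),("well",(YT,28,BAIL-.015*WZ+.034*WX)),("out",(YT,28,BAIL+.11*WZ)),("plumb",(YT,0,MOUTH+[0,0,.2])),("tray",(YB,0,TRAY+[0,0,.087]))):
    p=tool(*a,sgn=s); q=kin.inverse_kinematics(*p); print(s,n,p[0],q if q is None else np.array(q))
E
```

```text
1 pre [ 0.482 -0.286  0.342] [ 0.717  0.278 -0.355  1.769  0.106  1.113  0.379]
1 grasp [ 0.482 -0.286  0.242] [ 0.706  0.383 -0.351  1.874  0.163  0.912  0.33 ]
1 up [ 0.422 -0.286  0.492] [ 0.785  0.095 -0.338  1.649  0.032  1.403  0.495]
1 well [ 0.567 -0.002  0.298] [ 0.528  0.234 -0.793  2.068  0.705  0.55  -0.936]
1 out [0.472 0.015 0.384] [ 0.682 -0.111 -0.858  2.129  0.147  0.632 -0.469]
1 plumb [ 0.607 -0.008  0.582] [ 0.314  0.293 -0.559  1.245  0.154  1.646 -0.392]
1 tray [0.523 0.276 0.292] [ 0.161  0.556 -1.04   1.725  0.518  1.165 -1.128]
-1 pre [ 0.482 -0.286  0.342] [ 0.239  0.254  0.226  1.801 -0.063  1.094 -2.603]
-1 grasp [ 0.482 -0.286  0.242] [ 0.205  0.366  0.275  1.909 -0.126  0.884 -2.546]
-1 up [ 0.422 -0.286  0.492] [ 0.357  0.07   0.125  1.675 -0.009  1.398 -2.606]
-1 well [ 0.567 -0.002  0.298] [ 0.821  0.355 -1.17   2.055  0.922  0.673  2.045]
-1 out [0.472 0.015 0.384] [-1.175 -0.288  0.754  2.211  0.647  0.817  2.188]
-1 plumb [ 0.607 -0.008  0.582] [ 0.666  0.448 -1.184  1.221  0.418  1.727  2.552]
-1 tray [0.523 0.276 0.292] [ 0.235  0.63  -1.183  1.721  0.619  1.222  1.934]
```

```bash
python3 - <<'E'
from h import *
p=tool(YS,0,org=ROD+[0,0,.13]); env.reach(*p)
c=calibration("wrist"); im,d=camera("wrist"); cv2.imwrite("pics/w1.png",im)
print(c,env.get_state()["tcp_pos"],env.get_state()["time"])
# expected pixel of grip top corners and fork slot
def proj(P):
    q=R(c)@P+np.array(c["tvec"]).ravel(); th=np.arctan2(np.hypot(q[0],q[1]),q[2]);f=np.arctan2(q[1],q[0])
    return [round(float(c["cx"]+c["fx"]*th*np.cos(f)),1),round(float(c["cy"]+c["fy"]*th*np.sin(f)),1)]
print([proj(ROD+Ro.from_euler("z",YS).apply([a*.01,b*.01,.066])) for a,b in((1,1),(1,-1),(-1,-1),(-1,1))], "mouth",proj(MOUTH),"bail",proj(BAIL))
E
```

```text
{'fx': 371.64829954431775, 'fy': 371.64829954431775, 'cx': 312.5544586954415, 'cy': 242.35552269974653, 'rvec': array([-2.86474669, -0.06880477, -0.01047096]), 'tvec': array([-0.46756095, -0.35237703,  0.35840944])} [ 0.48117019 -0.28835885  0.37155726] 1.625
[[328.8, 233.4], [328.6, 263.6], [297.4, 263.7], [296.9, 233.5]] mouth [466.5, -90.5] bail [460.0, -46.6]
```

View pics/w1.png

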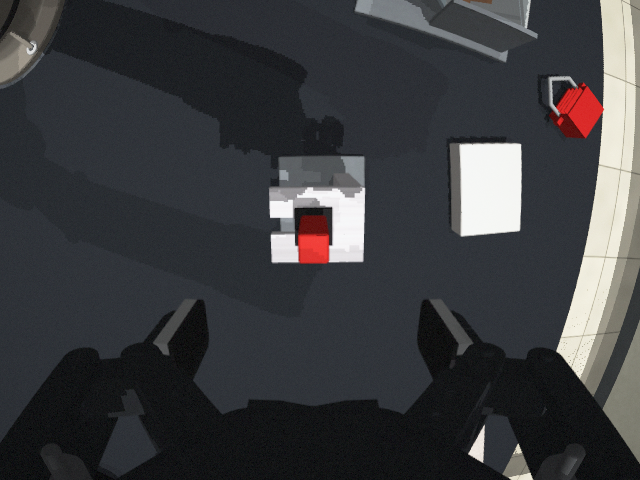

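The wrist view shows the grip's top face centred at about (314,248), against a predicted (313,248.5). The fork slot opens to the left, which is -x, and the slide box is well clear at (486,188). I'll grasp now.

```bash
python3 - <<'E'
from h import *
np.set_printoptions(precision=4,suppress=True)
env.grip(.07); p=tool(YS,0,org=ROD); line(p,.12); env.dwell(.3)
s=env.get_state(); print(p[0],s["tcp_pos"],s["force"])
env.grip(.0,100); s=env.get_state(); print(s["opening"],s["gripper_force"],s["tcp_pos"],s["force"])
x=Ro.from_euler("z",YS).apply([1,0,0])
line(tool(YS,0,org=ROD+[0,0,.009]),.05); print(env.get_state()["force"])
line(tool(YS,0,org=ROD-.075*x+[0,0,.009]),.1); print(env.get_state()["force"])
line(tool(YS,0,org=ROD-.075*x+[0,0,.22]),.2)
s=env.get_state(); print(s["time"],s["opening"],s["gripper_force"],s["tcp_pos"],s["force"])
for n in("top","scene"): cv2.imwrite(f"pics/{n}1.png",camera(n)[0])
a=cv2.imread("pics/scene1.png")[30:210,110:290]; b=cv2.imread("pics/top1.png")[280:460,410:590]
cv2.imwrite("pics/g1.png",np.hstack([cv2.resize(i,(400,400)) for i in(a,b)]))
E
```

```text
[ 0.482  -0.2865  0.242 ] [ 0.4821 -0.2866  0.2424] [-1.2794  0.2026  0.1145]
0.01907633404957 97.49531865119934 [ 0.4821 -0.2865  0.2422] [0.6965 0.1542 1.5474]
[-0.9    -0.1252 -0.5125]
[ 0.539  -0.1225 -0.917 ]
6.425 0.018517280540347104 97.49357342720032 [ 0.4068 -0.2902  0.4608] [ 0.3678  0.3843 -1.1876]
```

View pics/g1.png

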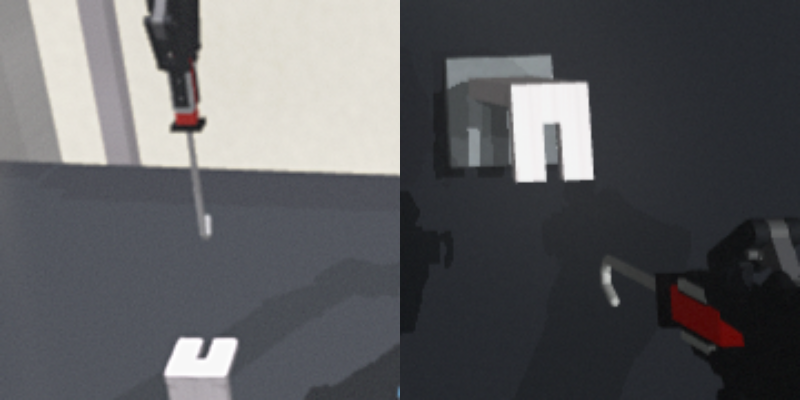

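```bash
cat >> h.py <<'E'
T28=28
def st(): s=env.get_state(); return round(s["time"],2),np.round(s["tcp_pos"],4),np.round(s["force"],2),round(s["opening"],4)
E
python3 - <<'E'
from h import *
line(tool(YT,T28,BAIL+.026*WX+.125*WZ),.2); print(st())
print(line(tool(YT,T28,BAIL+.026*WX-.021*WZ),.06,stop_force=4)); print(st())
print(line(tool(YT,T28,BAIL-.021*WZ),.04,stop_force=3)); print(st(), tool(YT,T28,BAIL-.021*WZ)[0])
for n in("top","scene"): cv2.imwrite(f"pics/{n}2.png",camera(n)[0])
a=cv2.imread("pics/scene2.png")[195:305,265:375]; b=cv2.imread("pics/top2.png")[200:310,270:380]
cv2.imwrite("pics/g2.png",np.hstack([cv2.resize(i,(400,400),interpolation=2) for i in(a,b)]))
E
```

```text
(8.27, array([0.4854, 0.0126, 0.4106]), array([ 0.38, -0.51, -0.73]), 0.0186)
False
(10.85, array([ 0.5638, -0.0011,  0.2884]), array([ 0.25,  0.47, -0.35]), 0.0186)
False
(11.65, array([0.5425, 0.0028, 0.2742]), array([ 0.15,  0.09, -0.97]), 0.0187) [0.54233263 0.0027832  0.2739953 ]
```

View pics/g2.png

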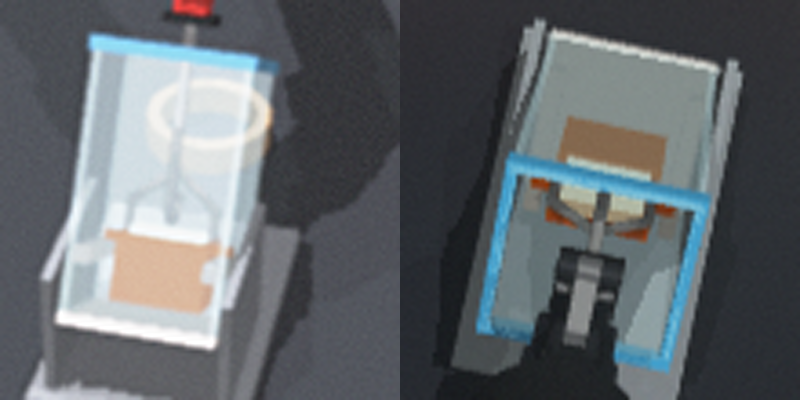

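The scene crop shows the stem passing the bail peak at (178,180), with the hook at (173,220) below the wire and above the slides. The top crop agrees, with the stem crossing the bail at (598,230). Next I draw it up.

```bash
python3 - <<'E'
from h import *
for a in(.004,.03,.104):
    line(tool(YT,T28,BAIL+a*WZ),.05); print(a,st())
for n in("top","scene"): cv2.imwrite(f"pics/{n}3.png",camera(n)[0])
a=cv2.imread("pics/scene3.png")[150:310,250:410]; b=cv2.imread("pics/top3.png")[200:360,250:410]
cv2.imwrite("pics/g3.png",np.hstack([cv2.resize(i,(400,400),interpolation=2) for i in(a,b)]))
E
```

```text
0.004 (12.4, array([0.5289, 0.005 , 0.2949]), array([ 0.22, -0.32, -0.66]), 0.019)
0.03 (13.07, array([0.5151, 0.0076, 0.3167]), array([ 0.94, -0.79, -1.32]), 0.0189)
0.104 (14.7, array([0.4754, 0.0148, 0.3787]), array([-0.03,  0.23, -1.41]), 0.0187)
```

View pics/g3.png

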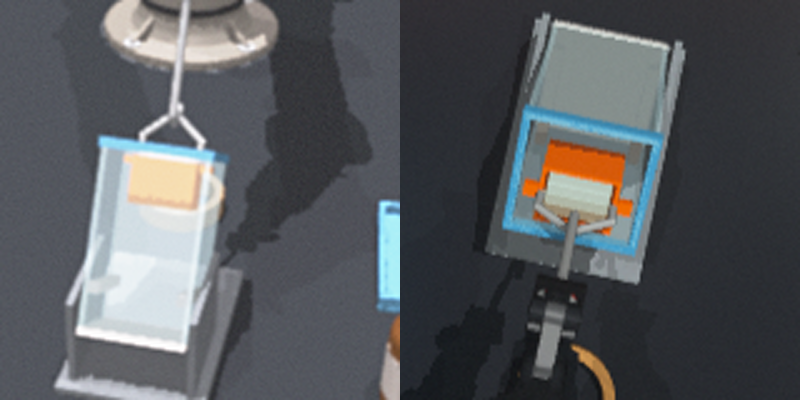

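The basket hangs on the hook, with the bail peak at (175,112) in the scene crop and its upper half out of the mouth. Next I bring it plumb over the mouth, lift it vertically and carry it over the tray.

```bash
python3 - <<'E'
from h import *
s0=BAIL+.104*WZ; s1=MOUTH+[0,0,.056]
line(tool(YT,18,.5*(s0+s1)),.05); print(st())
line(tool(YT,4,s1),.05); print(st())
line(tool(YT,0,MOUTH+[0,0,.155]),.06); print(st()); env.dwell(.3); print(st())
cv2.imwrite("pics/s4.png",camera("scene")[0])
E
python3 - <<'E'
import cv2
cv2.imwrite("pics/g4.png",cv2.resize(cv2.imread("pics/s4.png")[100:310,230:440],(500,500)))
E
```

```text
(16.17, array([0.5259, 0.0064, 0.4113]), array([ 0.51, -0.53, -1.87]), 0.0187)
(17.77, array([ 0.5924, -0.005 ,  0.4384]), array([-0.22, -0.46, -2.48]), 0.0193)
(19.57, array([ 0.6067, -0.0077,  0.5367]), array([-0.48, -0.3 , -1.98]), 0.0185)
(19.88, array([ 0.6068, -0.0077,  0.537 ]), array([-0.45,  0.81, -2.93]), 0.019)
```

View pics/g4.png

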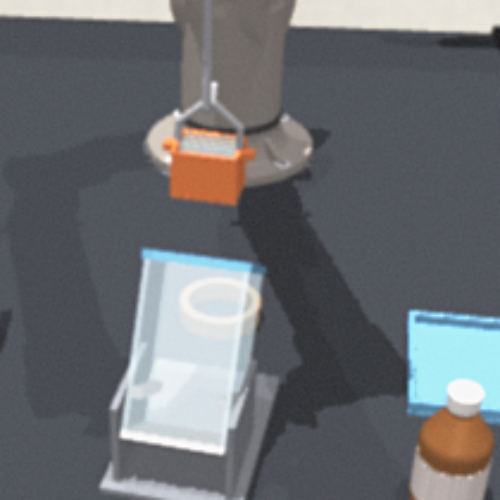

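The basket is plumb, wholly above the mouth at (208,165) and clear of the tank. Carry on to the tray.

```bash
python3 - <<'E'
from h import *
def F(): return round(float(np.mean([(env.dwell(.02),env.get_state()["force"][2])[1] for _ in range(10)])),2)
t=TRAY-.005*Ro.from_euler("z",YB).apply([1,0,0])
line(tool(YB,0,t+[0,0,.325]),.12); env.dwell(.5)
line(tool(YB,0,t+[0,0,.12]),.1); env.dwell(.6); print("hang",F(),st())
line(tool(YB,0,t+[0,0,.094]),.02); print(F())
for z in(.088,.082,.075): line(tool(YB,0,t+[0,0,z]),.015); print(z,F())
line(tool(YB,0,t+[0,0,.067]),.02); print(F(),st())
for n in("top","scene"): cv2.imwrite(f"pics/{n}5.png",camera(n)[0])
a=cv2.imread("pics/scene5.png")[180:290,380:490]; b=cv2.imread("pics/top5.png")[250:370,125:245]
cv2.imwrite("pics/g5.png",np.hstack([cv2.resize(i,(400,400),interpolation=2) for i in(a,b)]))
E
```

```text
hang -2.25 (26.02, array([0.518 , 0.2762, 0.325 ]), array([-0.23, -0.28, -1.99]), 0.019)
-2.21
0.088 -2.52
0.082 -0.94
0.075 -0.67
-0.81 (30.57, array([0.518 , 0.2763, 0.2721]), array([ 0.59,  0.67, -1.57]), 0.0189)
```

View pics/g5.png

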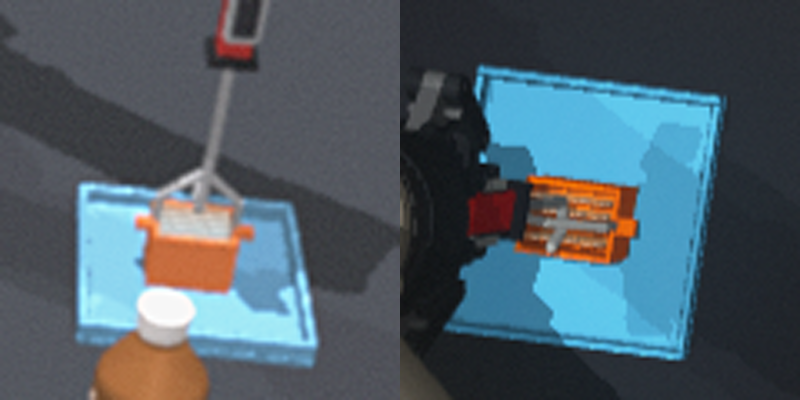

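The basket stands upright on the tray floor with its centre at about (590,225) in the top crop. The hook is below the wire, and the force shows it unloaded. Next I withdraw to +x, then go up.

```bash
python3 - <<'E'
from h import *
x=Ro.from_euler("z",YB).apply([1,0,0]); t=TRAY-.005*x
r=line(tool(YB,0,t+.04*x+[0,0,.067]),.03,stop_force=2.5); print(r,st())
if not r:
    r=line(tool(YB,0,t+.04*x+[0,0,.13]),.05,stop_force=2.5); print(r,st())
if not r: line(tool(YB,0,t+.04*x+[0,0,.26]),.15); print(st())
im,d,c=snap("top"); cv2.imwrite("pics/top6.png",im); cv2.imwrite("pics/scene6.png",camera("scene")[0])
m=cv2.inRange(cv2.cvtColor(im,cv2.COLOR_BGR2HSV),(5,170,120),(16,255,255)); m[:250]=0; m[370:]=0; m[:,:125]=0;m[:,245:]=0
v,u=np.nonzero(m); P=np.array([pt(c,a,b,d[b,a]) for a,b in zip(u,v)]); print(len(P),P.mean(0),P.min(0),P.max(0))
i=P[:,2]>.035; q=(P[i]-TRAY)@np.c_[x,np.cross([0,0,1],x),[0,0,1]]; print("tray frame",q.min(0),q.max(0),q.mean(0))
E
```

```text
False (32.16, array([0.5576, 0.2722, 0.272 ]), array([ 0.37, -0.52, -0.72]), 0.0189)
False (33.57, array([0.5576, 0.272 , 0.3346]), array([-0.13, -0.6 , -0.99]), 0.0192)
(34.58, array([0.5576, 0.2718, 0.4639]), array([ 0.82,  0.22, -1.61]), 0.0191)
409 [0.50759303 0.27579034 0.03706316] [0.48345855 0.00647342 0.00436451] [0.55542495 0.31618205 1.02713176]
tray frame [-0.02454128 -0.26449521  0.03518918] [0.07273474 0.03900576 1.02713176] [-0.00147485 -0.00664325  0.05887351]
```

```bash
python3 - <<'E'
from h import *
x=Ro.from_euler("z",YS).apply([1,0,0]); t=ROD-.085*x
line(tool(YS,0,org=t+[0,0,.22]),.25); print(st())
line(tool(YS,0,org=t+[0,0,.009]),.15); env.dwell(.2); print(st())
r=line(tool(YS,0,org=ROD+[0,0,.009]),.06,stop_force=6); print(r,st())
if not r:
    r=line(tool(YS,0,org=ROD+[0,0,-.002]),.02,stop_force=3); print(r,st())
cv2.imwrite("pics/top7.png",camera("top")[0]); cv2.imwrite("pics/scene7.png",camera("scene")[0])
E
```

```text
(37.17, array([ 0.3975, -0.2901,  0.4621]), array([-0.36, -0.24, -0.86]), 0.0187)
(38.93, array([ 0.3973, -0.2911,  0.2515]), array([ 0.07, -0.93, -0.89]), 0.0188)
False (40.5, array([ 0.4816, -0.2866,  0.251 ]), array([ 0.11,  0.59, -2.07]), 0.0188)
True (40.97, array([ 0.4819, -0.2865,  0.2421]), array([-1.41,  0.51,  4.56]), 0.0189)
```

```bash
python3 - <<'E'
from h import *
env.grip(.07); env.dwell(.2)
line(tool(YS,0,org=ROD+[0,0,.13]),.12); env.reach([.42,-.42,.42],tool(YS,0,org=ROD)[1]); env.dwell(.5); print(st())
def red(im,box):
    u0,v0,u1,v1=box; m=cv2.inRange(im[v0:v1,u0:u1],(0,0,110),(60,60,255)); v,u=np.nonzero(m); return len(u),u.mean()+u0,v.mean()+v0,u.min()+u0,v.min()+v0
for n,b in(("top",(460,320,510,370)),("scene",(180,150,220,200))):
    im,d,c=snap(n); cv2.imwrite(f"pics/{n}8.png",im); print(n,red(saved(n)["im"],b),red(im,b))
    df=cv2.absdiff(im,saved(n)["im"]).max(2)
    for k,q in dict(top=dict(bottle=(185,190,235,240),box=(410,200,480,260),tape=(285,330,340,390)),scene=dict(box=(165,268,230,315),bottle=(398,258,442,320)))[n].items():
        print(k,(df[q[1]:q[3],q[0]:q[2]]>40).mean())
    m=cv2.inRange(cv2.cvtColor(im,cv2.COLOR_BGR2HSV),(5,170,120),(16,255,255))
    if n=="top":
        m[:250]=0;m[370:]=0;m[:,:125]=0;m[:,245:]=0; v,u=np.nonzero(m); P=np.array([pt(c,a,b_,d[b_,a]) for a,b_ in zip(u,v)]); print("basket",np.median(P,0),np.percentile(P,[2,98],0))
E
```

```text
(44.21, array([ 0.4202, -0.4197,  0.42  ]), array([ 0.79,  0.58, -0.51]), 0.0696)
top (141, np.float64(491.2482269503546), np.float64(343.6950354609929), np.int64(485), np.int64(338)) (144, np.float64(491.24305555555554), np.float64(343.40972222222223), np.int64(485), np.int64(337))
bottle 0.0
box 0.0
tape 0.0
basket [0.50876452 0.27514774 0.03659916] [[0.48531681 0.24174356 0.00488419]
 [0.53056303 0.31117368 0.0494031 ]]
scene (214, np.float64(198.79439252336448), np.float64(177.60747663551402), np.int64(193), np.int64(166)) (213, np.float64(198.8967136150235), np.float64(177.94835680751174), np.int64(193), np.int64(166))
box 0.0
bottle 0.016129032258064516
```

The rod is back at its original pixels, the bystanders haven't moved, and the basket is centred and standing on the tray.

```bash
python3 -c "
from h import *
print(job.job_done())"
```

```text
the job is handed in; nothing more can be done
None
```

I handed the job in at about 44 s, with no verdict returned: the basket stands upright and unhooked near the middle of the tray, the rod hangs back in its stand, and the bottle, slide box and tape roll have not moved in the final camera checks.

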